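# Slot a bottle into a tight row and close up the end stop

### The arm

A 6-joint arm with a two-finger parallel gripper is mounted at the origin on the work surface. World frame = base frame: x ahead of the robot, y to its left, z up, the work surface at z = 0. Lengths are in m, angles in rad, forces in N, time in s.
With the tool pointing down it reaches from about 0.425 to 0.925 m from the base axis. Payload 12.5 kg.
Tool frame: the origin (TCP) lies between the finger pads; the fingertips stand 22 mm ahead of it and the grasp point (between the pads) lies 3 mm ahead of it; z points along the fingers, y is the line along which they close (so a half turn about z gives the same grasp; the last joint's range is limited). The gripper opens to 85 mm and grips with 20 to 120 N. Pads are 22 mm wide; open, the fingers measure 114 mm over their backs; the gripper's body (76 mm by 85 mm) begins 54 mm behind the grasp point. The pads swing forward as they close: fully open they stand 13 mm farther back than shut.
Start: joints at [1.125, 0.491, 1.559, -0, 1.092, -0.106], TCP at [0.208, 0.589, 0.253] pointing down, gripper open.
Joint ranges: [-3.1, 3.1], [-0.84, 2.19], [0.05, 2.79], [-1.13, 4.28], [0.06, 2.93], [-2.69, 2.69]. Speed limits (rad/s): [2.22, 2.22, 2.79, 3.14, 3.14, 3.14].

### API

Orientations are given as a rotation vector (axis times angle).
In Python, from plant import r, capture, camera_params gives the robot as it stands.
- The arm moves only by the tool send_rows, never from a script. Its argument "motion" is a list of rows, each a list of 3 entries, a list of its own where there are three numbers: the gripper command: -1 is shut, 1 is fully open, values between are in proportion, then the shift along the tool's x, y, z as a fraction of full scale, then the turn about the tool's z as a fraction of full scale. A call has exactly 5 rows; each row shifts and turns the commanded pose from where the row before left it, along the tool's axes as they then stand; what a row does not reach is not made up. Full scale, the value 1, is 3 cm for a shift and 6 degrees for a turn. A row lasts 1/12 s, in which the tool goes at most 41.7 mm and 7.16 degrees, less where a joint would pass 70% of its speed; a pose out of reach is approached as far as the arm can. A call with a number of a shift or a turn outside -1 to 1 is refused whole. A call with a gripper value outside its range is refused whole. The fingers move at their own pace and stop on an object; "force" is the grip in N (left out, the last holds). Time passes only in rows, so rows that do not move let the fingers close, or fill a call up. It gives the time, the measured TCP pose, the force, the opening and the grip force at its end, in the units of the state.
- r.state(): the state, without advancing time (a new reading comes with each control period).
- capture(name): name is "scene" or "top" or "wrist"; returns the picture (420x560x3 uint8, blue, green, red); there is no depth.
- camera_params(name): a dict with "mtx" (3x3 intrinsics, pixels), "dist_coeffs" ([k1, k2, p1, p2, k3] as OpenCV has them; the pictures are not rectified), "rvec" (rotation vector, rad) and "tvec" (3), from world to camera coordinates, as OpenCV has them. Camera axes: x right, y down, z forward; pixel columns grow to the right and rows downward; lengths in m; the calibration is good to about 2 mm. A picture is of the moment at which its call begins: read the wrist's pose just before it. camera_params takes no time and is no camera call; for the wrist camera it gives the pose at the moment of the call.
- r.finish_job(): hands the job in; it is judged then, once.
The state is a dict: "time": time; "q": joint angles; "joint_vel": joint speeds; "joint_torque": joint torques, N m; "eef_pos": TCP position; "tool_rot": TCP orientation; "ft_force": force on the tool from outside, world axes, zero at the start; "torque": the same for the moment, N m; "grip_width": finger opening in m; "gripper_force": force on a finger pad.
Only numpy, scipy, OpenCV 4.12 (cv2) and the standard library are available. Lean on these libraries where they do the work, as an engineer would, in place of code of your own. Each camera call takes 0.05 s, during which the arm holds its last target. There are 200 camera calls.

### The job

Take the spare juice bottle that stands on the table and slide it upright into the gap between its two neighbours in the rack, easing them apart with the bottle itself, until it stands right back against the rear rail in line with the others. Then slide the rack's end stop up against the last bottle of the row. Keep your fingers off the bottles already in the rack and leave everything else on the table where it stands.

Things in the scene. Friction and masses are not known exactly. Their poses are not given: they have to be found in the camera images.
- spare_centre (a point): Centre (95 mm above the foot) of the spare bottle, loose on the table among jars, the only one of the rack's size not in the rack. Dark, 0.3 to 0.6 kg, 190 mm tall: body 64 mm across up to 110 mm, then a shoulder; neck and black cap are straight, 29 mm across, 132 to 190 mm above the foot: grip at about 155 mm. z is its upright axis.
- left_centre (a point): Centre of the rack bottle on the left (+y of the rack) side of the gap, loose, same shape and size as the spare one; foot on the rack's base board. The clear gap between it and the right bottle is 42 to 50 mm, less than a bottle's 64 mm, and there is free room beyond for both to slide apart.
- right_centre (a point): Centre of the rack bottle on the right (-y) side of the gap, same shape and size; the last one of the row towards the end stop.
- left_far_centre (a point): Centre of the outermost left rack bottle, same shape and size, beyond the left bottle; a fixed end board (inner face at y = +170 mm of the rack) lies beyond it.
- rack: Plywood rack fixed on the table, open to the robot. Origin on the table below the row; +x into the rack, y along the row. Base board 12 mm thick, x -60 to +70 mm; rear rail 57 mm high, front face at x = +32 mm, so a bottle touching it has its centre at x = 0. Slatted shelf above: underside 310 mm over the table, front edge at x = -38 mm; the hand must come in below it tilted about 42 deg.
- row_line (a point): Point on top of the rack's base board, on the row line where the bottles' centres stand when against the rear rail (rack x = 0, y = 0, 12 mm up). Axes as the rack's. Jars on the shelf above reach 409 mm over the table. The rack bottles' feet stand 0 to 8 mm in front of the rail; a bottle pinched by the neck can swing in a weak grip, so grip firmly.
- stop_face (a point): Centre of the end stop's flat face that looks along the row (+y) to the bottles. The stop is an upright plywood plate right of the row, 58 mm deep, 14 mm thick, 14 to 104 mm over the table. Axes as the rack's. A bottle touching it has its centre 32 mm to +y of this point.
- stop_post (a point): Grip point on the end stop's upright round post, 16 mm across; top of the post at 128 mm over the table, this point 109 mm over it; the post stands 90 mm in front of the row line (rack x = -90 mm), joined to the plate by a bar whose top is 66 mm over the table.
- end_stop (a joint): Slide of the end stop along the row in m: 0 is farthest from the bottles, grows to +y (towards the bottles), at most 0.16. About 2 N of friction holds it where it is left.
- jar_a_centre (a point): Bystander: centre of a squat jar, 72 mm across, 82 mm high, on the table.
- jar_b_centre (a point): Bystander: centre of a squat jar, 72 mm across, 82 mm high, on the table.
- jar_c_centre (a point): Bystander: centre of a small jar, 58 mm across, 66 mm high, on the table.
- big_centre (a point): Bystander: centre of a big bottle, 84 mm across, 247 mm tall, left on the table.
- tin_centre (a point): Bystander: centre of a flat steel tin, 84 mm across, 50 mm high, right on the table.

How it is judged:
On the way, in this order (a step that is already met when the one before it is completed fails the run):
1. the spare bottle stands on the base board between its two neighbours, back against the rear rail (x of spare_centre in the frame of rack above -0.008 m and z of spare_centre in the frame of rack below 0.115 m and horizontal distance between spare_centre and left_centre below 0.085 m and horizontal distance between spare_centre and right_centre below 0.085 m and horizontal distance between left_centre and right_centre above 0.122 m), for 0.2 s.
2. the end stop is up against the last bottle of the row (y of right_centre in the frame of stop_face below 0.039 m), for 0.2 s.
At the end, for the whole second after the job is handed in: The spare bottle stands upright (0.05 rad), released, on the base board between its neighbours (centres within 85 mm of each), at most 8 mm off the rear rail; the other rack bottles upright, at most 12 mm off it; the end stop face within 7 mm of the last bottle (x of spare_centre in the frame of rack above -0.008 m and x of each of left_centre, right_centre, left_far_centre in the frame of rack above -0.012 m and z of spare_centre in the frame of rack below 0.111 m and horizontal distance between spare_centre and left_centre below 0.085 m and horizontal distance between spare_centre and right_centre below 0.085 m and horizontal distance between left_centre and right_centre above 0.122 m and y of right_centre in the frame of stop_face below 0.039 m and angle between each of spare_centre, left_centre, right_centre, left_far_centre's own z axis and vertical below 0.05 rad); the robot touches nothing.
It fails at once if a bottle already in the rack is handled with the fingers (over 4 N) (contact force between the fingers and left_bottle above 4 N or contact force between the fingers and right_bottle above 4 N or contact force between the fingers and left_far_bottle above 4 N).
It fails at once if a bottle is knocked over (angle between any of left_centre, right_centre, left_far_centre's own z axis and vertical above 0.5 rad).
It fails at once if a bystander is shifted by more than 40 mm (distance of any of jar_a_centre, jar_b_centre, jar_c_centre, big_centre, tin_centre from where it was at the start of the episode above 0.04 m).
It also fails if it takes over 58 s, if anything falls off the work surface, if the arm or the gripper's body presses on something with over 40 N, if the wrist force passes 120 N, or if a joint passes its speed limit or range.

## Working session

There is one attempt and no reset: what is moved stays moved. The work goes in short steps, Python scripts to look and compute and a tool call to move; the robot and the scene stay as the last step left them, time stands still between calls to the robot, and variables do not carry over. Pictures are saved under pics/ and viewed, at most 10 in all, crops included, and the job is handed in when it is done.

Besides the shell and the picture viewer there is one more tool, called in YAML: its name, and indented under it one key for each argument. send_rows: Moves the arm, as the interface text tells. Shift numbers are shares of 3 cm and turn numbers shares of 6 degrees, none past 1 either way. Its arguments: {"type":"object","properties":{"motion":{"type":"array"},"force":{"type":"number"}},"required":["motion"]}

```bash
ls; mkdir -p pics
python3 - <<'E'
from plant import r,capture,camera_params
import cv2,numpy as np
print(r.state())
for n in("scene","top"):
    p=camera_params(n);print(n,p)
    im=capture(n);cv2.imwrite(f"pics/{n}0.png",im)
E
```

```text
pics
{'time': 0.0, 'q': array([ 1.12540065e+00,  4.91575485e-01,  1.55944906e+00,  9.07274819e-06,
        1.09170568e+00, -1.05567762e-01]), 'joint_vel': array([-0.00075727, -0.00069124, -0.0004393 ,  0.00115326,  0.00070937,
       -0.00355174]), 'joint_torque': array([-3.06006499e-03, -6.18432212e+01, -2.61596543e+01, -1.96447377e-04,
        3.95293435e-03,  2.85499095e-05]), 'eef_pos': array([0.20819868, 0.58908988, 0.25271797]), 'tool_rot': array([-5.31188383e-01, -3.09603740e+00,  1.71590618e-03]), 'ft_force': array([ 0.0704966 ,  0.01815434, -0.29605599]), 'torque': array([-0.01002464, -0.00225501, -0.02473036]), 'gripper_force': 0.0, 'grip_width': 0.08560418962604581}
scene {'mtx': array([[410.72101588,   0.        , 280.89336463],
       [  0.        , 410.72101588, 205.46683139],
       [  0.        ,   0.        ,   1.        ]]), 'dist_coeffs': array([-0.0080277,  0.       ,  0.       ,  0.       ,  0.       ]), 'rvec': array([ 2.67320346, -0.39114139,  0.08245357]), 'tvec': array([-0.56925506,  0.18481039,  0.95392836])}
top {'mtx': array([[510.65054143,   0.        , 286.8169886 ],
       [  0.        , 510.65054143, 212.86195909],
       [  0.        ,   0.        ,   1.        ]]), 'dist_coeffs': array([-0.01866202,  0.        ,  0.        ,  0.        ,  0.        ]), 'rvec': array([ 2.13614165, -2.09709836,  0.1935142 ]), 'tvec': array([0.00830368, 0.58654426, 1.50541316])}
```

View pics/scene0.png

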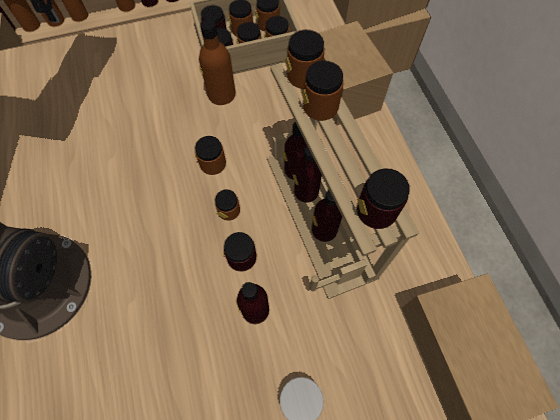

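View pics/top0.png

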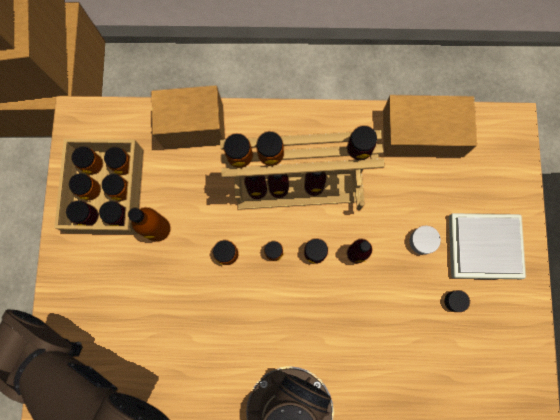

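The scene view shows the spare bottle at (253,302) with its cap at (250,291). The rack bottles are at (297,160), (308,182) and (326,218), and the end stop is near (335,278). The top view shows the spare at (360,250), the rack bottles near (256,185), (279,185) and (316,182), and the stop at (360,190).

```bash
cat > h.py <<'E'
import cv2,numpy as np
from plant import r,capture,camera_params
def cam(n):
    p=camera_params(n);R=cv2.Rodrigues(p["rvec"])[0];return p,R,-R.T@p["tvec"]
def ray(n,uv,P=None):
    p,R,C=P or cam(n);u=cv2.undistortPoints(np.array([[uv]],float),p["mtx"],p["dist_coeffs"])[0,0]
    d=R.T@np.array([u[0],u[1],1]);return C,d/np.linalg.norm(d)
def onz(n,uv,z,P=None):
    C,d=ray(n,uv,P);return C+d*(z-C[2])/d[2]
def proj(n,X,P=None):
    p,R,C=P or cam(n);return cv2.projectPoints(np.array(X,float).reshape(-1,3),p["rvec"],p["tvec"],p["mtx"],p["dist_coeffs"])[0][:,0]
def tri(rays):
    A=sum(np.eye(3)-np.outer(d,d) for c,d in rays);b=sum((np.eye(3)-np.outer(d,d))@c for c,d in rays)
    return np.linalg.solve(A,b)
E
python3 - <<'E'
from h import *
for n in("scene","top"): print(n,cam(n)[2].round(3))
a=cv2.imread("pics/scene0.png");b=cv2.imread("pics/top0.png")
f=lambda im,g:np.clip(255*(im/255.)**g,0,255).astype(np.uint8)
ca=cv2.resize(f(a[110:330,230:380],.6),None,fx=2.7,fy=2.7,interpolation=cv2.INTER_CUBIC)
cb=cv2.resize(f(b[130:270,215:405],.6),None,fx=4.2,fy=4.2,interpolation=cv2.INTER_CUBIC)
cv2.imwrite("pics/ca.png",ca);cv2.imwrite("pics/cb.png",cb);print(ca.shape,cb.shape)
print("spare cap top z.19", onz("top",(363,244),.19),onz("scene",(250,289),.19))
E
```

```text
scene [ 0.48  -0.395  0.939]
top [0.289 0.002 1.59 ]
(594, 405, 3) (588, 798, 3)
spare cap top z.19 [ 0.47666983 -0.19409562  0.19      ] [ 0.47552469 -0.20098808  0.19      ]
```

View pics/ca.png

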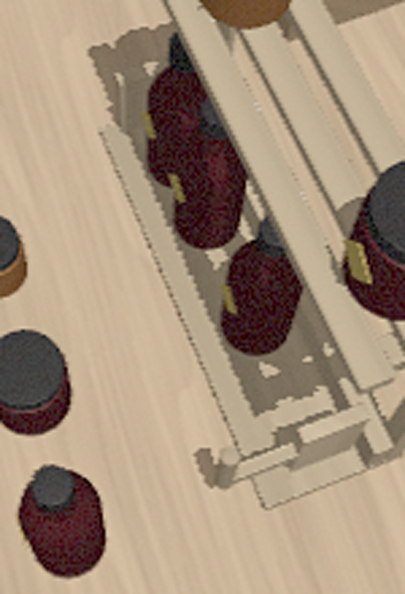

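View pics/cb.png

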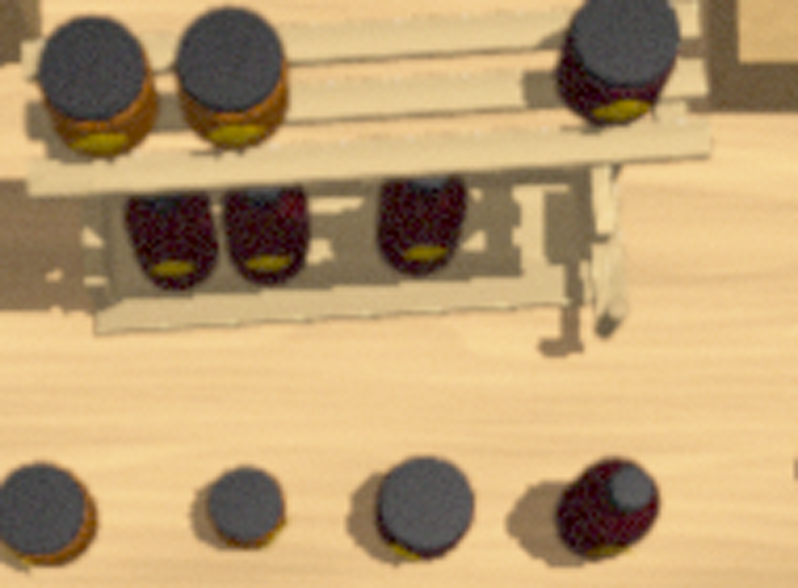

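The crops show the rack's front board edge, from top crop (95,330) to (570,300). The bottles' feet are at about (178,290), (268,284) and (418,273), and the stop post is at top crop (607,325) and scene crop (228,465). I'll measure these by tangent bearings from the two views.

Run:
```python
from h import *
S={"top":{"spare":(360,252),"right":(316,188),"left":(279,188),"far":(257,190)},"scene":{"spare":(254,305),"right":(326,222),"left":(308,190)}}
az={}
for n in S:
    im=cv2.imread(f"pics/{n}0.png");P=cam(n);g=cv2.GaussianBlur(im,(3,3),0).max(2)
    m=(g<70).astype(np.uint8);k,l=cv2.connectedComponents(m,connectivity=4)
    for b,(u,v) in S[n].items():
        ys,xs=np.where(l==l[v,u]);box=(xs.min(),xs.max(),ys.min(),ys.max())
        d=np.array([ray(n,(x,y),P)[1] for x,y in zip(xs,ys)]);a=np.arctan2(d[:,1],d[:,0])
        w=.5*np.pi/180*.1
        # foot near point: pixel with steepest ray, placed on its plane
        z=0 if b=="spare" else .012
        el=-d[:,2]/np.hypot(d[:,0],d[:,1]);i=el.argmax();f=P[2]+d[i]*(z-P[2][2])/d[i,2]
        h=d[i,:2]/np.hypot(*d[i,:2]);print(n,b,len(xs),box,"az",a.min().round(4),a.max().round(4),"foot near->",(f[:2]+.032*h).round(4), "width->dist",(.032/np.sin((a.max()-a.min())/2)).round(3),
        "ctr by width",(P[2][:2]+.032/np.sin((a.max()-a.min())/2)*np.array([np.cos(a.mean()*0+(a.max()+a.min())/2),np.sin((a.max()+a.min())/2)])).round(4))
        az[n,b]=(a.min(),a.max())
for b in("spare","right","left"):
    A=[];B=[]
    for n in S:
        t=sum(az[n,b])/2;nn=np.array([-np.sin(t),np.cos(t)]);A.append(nn);B.append(nn@cam(n)[2][:2])
    print(b,"tri",np.linalg.solve(A,B).round(4))
T=lambda u,v:(u/4.2+215,v/4.2+130)
Sc=lambda u,v:(u/2.7+230,v/2.7+110)
print("base front top", onz("top",T(95,318),.012),onz("top",T(570,300),.012),"bottom",onz("top",T(95,332),.0),onz("top",T(565,303),.0))
print("base front scene", onz("scene",Sc(102,130),.012),onz("scene",Sc(245,455),.012))
print("shelf front edge", onz("top",T(30,195),.31),onz("top",T(710,157),.31),onz("scene",Sc(168,0),.31),onz("scene",Sc(352,388),.31))
print("post", onz("top",T(607,325),.128),onz("scene",Sc(227,457),.128))
print("plate/bar end", onz("top",T(602,165),.104))
```

```text
top spare 424 (np.int64(346), np.int64(370), np.int64(240), np.int64(262)) az -0.9376 -0.7144 foot near-> [ 0.4761 -0.1969] width->dist 0.287 ctr by width [ 0.4839 -0.2092]
top right 488 (np.int64(303), np.int64(327), np.int64(172), np.int64(195)) az -0.2524 -0.0737 foot near-> [ 0.6854 -0.0506] width->dist 0.359 ctr by width [ 0.643  -0.0562]
top left 960 (np.int64(243), np.int64(289), np.int64(174), np.int64(199)) az 0.031 0.3779 foot near-> [0.6739 0.0595] width->dist 0.185 ctr by width [0.4707 0.0397]
top far 960 (np.int64(243), np.int64(289), np.int64(174), np.int64(199)) az 0.031 0.3779 foot near-> [0.6739 0.0595] width->dist 0.185 ctr by width [0.4707 0.0397]
scene spare 984 (np.int64(237), np.int64(268), np.int64(283), np.int64(323)) az 1.4494 1.7636 foot near-> [ 0.4736 -0.1974] width->dist 0.205 ctr by width [ 0.4728 -0.1909]
scene right 3257 (np.int64(282), np.int64(357), np.int64(121), np.int64(260)) az 0.7491 1.2826 foot near-> [ 0.7515 -0.1369] width->dist 0.121 ctr by width [ 0.544  -0.2922]
scene left 3257 (np.int64(282), np.int64(357), np.int64(121), np.int64(260)) az 0.7491 1.2826 foot near-> [ 0.7515 -0.1369] width->dist 0.121 ctr by width [ 0.544  -0.2922]
spare tri [ 0.473  -0.1974]
right tri [ 0.686  -0.0632]
left tri [0.7909 0.1061]
base front top [0.61513483 0.17542625 0.012     ] [ 0.63525303 -0.18148695  0.012     ] bottom [0.60679825 0.17633873 0.        ] [ 0.63549308 -0.17908579  0.        ]
base front scene [0.60841445 0.16949817 0.012     ] [ 0.63679066 -0.17790929  0.012     ]
shelf front edge [0.63034559 0.18574791 0.31      ] [ 0.66185067 -0.23376205  0.31      ] [0.64101909 0.07784072 0.31      ] [ 0.66051861 -0.22759668  0.31      ]
post [ 0.5924727 -0.1936178  0.128    ] [ 0.60382611 -0.20271482  0.128     ]
plate/bar end [ 0.71454076 -0.1942053   0.104     ]
```

Run:
```python
from h import *
for n,seeds in(("top",{"right":(315,188),"left":(279,190),"far":(256,191)}),("scene",{"right":(326,222),"left":(308,188)})):
    im=cv2.imread(f"pics/{n}0.png");P=cam(n)
    for th in(38,46,54,62):
        m=(im.max(2)<th).astype(np.uint8);m=cv2.medianBlur(m*255,3)//255
        k,l,st,_=cv2.connectedComponentsWithStats(m,connectivity=4)
        for b,(u,v) in seeds.items():
            if not l[v,u]: continue
            ys,xs=np.where(l==l[v,u])
            d=np.array([ray(n,(x,y),P)[1] for x,y in zip(xs,ys)]);a=np.arctan2(d[:,1],d[:,0])
            el=-d[:,2]/np.hypot(d[:,0],d[:,1]);i=el.argmax();f=P[2]+d[i]*(.012-P[2][2])/d[i,2];t=(a.min()+a.max())/2
            D=np.hypot(*(f-P[2])[:2])+.032
            print(n,th,b,st[l[v,u]],"az",a.min().round(4),a.max().round(4),"ctr",(P[2][:2]+D*np.array([np.cos(t),np.sin(t)])).round(4))
```

```text
top 38 left [268 175  21  23 375] az 0.0389 0.1965 ctr [0.6772 0.0479]
top 38 far [245 176  22  23 384] az 0.2164 0.3678 ctr [0.6713 0.117 ]
top 46 right [305 172  21  24 405] az -0.2451 -0.0884 ctr [ 0.6854 -0.0647]
top 46 left [268 175  21  23 400] az 0.0387 0.1978 ctr [0.6767 0.0481]
top 46 far [244 176  23  23 406] az 0.2133 0.3705 ctr [0.6713 0.1169]
top 54 right [304 172  22  24 427] az -0.2455 -0.0871 ctr [ 0.6849 -0.0644]
top 54 left [244 174  45  26 851] az 0.0386 0.3719 ctr [0.6712 0.0816]
top 54 far [244 174  45  26 851] az 0.0386 0.3719 ctr [0.6712 0.0816]
top 62 right [304 172  22  24 450] az -0.2459 -0.0855 ctr [ 0.6844 -0.0641]
top 62 left [244 174  45  26 902] az 0.0386 0.3752 ctr [0.6708 0.0822]
top 62 far [244 174  45  26 902] az 0.0386 0.3752 ctr [0.6708 0.0822]
scene 38 right [312 191  30  51 984] az 0.9382 1.0973 ctr [ 0.6852 -0.0631]
scene 38 left [ 285  123   37   79 1686] az 1.0922 1.2693 ctr [0.665  0.0546]
scene 46 right [ 312  191   30   51 1013] az 0.9378 1.0992 ctr [ 0.6846 -0.0635]
scene 46 left [ 284  123   38   79 1762] az 1.0915 1.2732 ctr [0.6643 0.0549]
scene 54 right [ 311  191   31   51 1037] az 0.9358 1.1001 ctr [ 0.6844 -0.0641]
scene 54 left [ 284  123   38   79 1789] az 1.0907 1.2736 ctr [0.6643 0.0546]
scene 62 right [ 311  191   32   51 1077] az 0.934 1.103 ctr [ 0.6843 -0.064 ]
scene 62 left [ 284  122   39   81 1854] az 1.0881 1.2736 ctr [0.6642 0.0526]
```

send_rows:
  motion:
    - [1,[0,0,-1],-1]
    - [1,[0,0,-1],-1]
    - [1,[0,0,-1],-1]
    - [1,[0,0,-1],-0.9]
    - [1,[0,0,-1],0]

```text
time: 0.52
eef_pos: [0.2082, 0.589, 0.4045]
tool_rot: [0.117, -3.139, 0.001]
ft_force: [0.3, -0.4, -0.5]
grip_width: 0.0854
gripper_force: 0.0
```

send_rows:
  motion:
    - [1,[0,-0.95,-0.9],0]
    - [1,[0,-0.95,-0.9],0]
    - [1,[0,-0.95,-0.9],0]
    - [1,[0,-0.95,-0.9],0]
    - [1,[0,-0.95,-0.9],0]

```text
time: 0.93
eef_pos: [0.2178, 0.4456, 0.5393]
tool_rot: [0.108, -3.139, 0.001]
ft_force: [1.0, 1.1, 0.2]
grip_width: 0.0856
gripper_force: 0.0
```

send_rows:
  motion:
    - [1,[-0.2,-0.95,-0.9],0]
    - [1,[-0.2,-0.95,-0.9],0]
    - [1,[-0.2,-0.95,-0.9],0]
    - [1,[-0.2,-0.95,-0.9],0]
    - [1,[-0.2,-0.95,-0.9],0]

```text
time: 1.35
eef_pos: [0.2574, 0.3054, 0.6746]
tool_rot: [-0.108, 3.14, 0.0]
ft_force: [1.8, -0.3, 0.2]
grip_width: 0.0859
gripper_force: 0.0
```

```bash
python3 -c "
from plant import r
s=r.state();print(s['q'].round(3),s['eef_pos'].round(3),s['tool_rot'].round(3),s['time'])"
```

```text
[ 0.705 -0.     1.161  0.     1.981 -0.935] [0.257 0.305 0.675] [-0.108  3.14   0.   ] 1.35
```

send_rows:
  motion:
    - [1,[-0.2,-0.95,-0.9],0]
    - [1,[-0.2,-0.95,-0.9],0]
    - [1,[-0.2,-0.95,-0.9],0]
    - [1,[-0.2,-0.95,-0.9],0]
    - [1,[-0.2,-0.95,-0.9],0]

```text
time: 1.77
eef_pos: [0.2968, 0.1654, 0.8096]
tool_rot: [-0.108, 3.139, 0.0]
ft_force: [0.2, 0.1, 0.5]
grip_width: 0.0855
gripper_force: 0.0
```

send_rows:
  motion:
    - [1,[-0.2,-0.95,-0.9],0]
    - [1,[-0.2,-0.95,-0.9],0]
    - [1,[-0.2,-0.4,-0.9],0]
    - [1,[0,0,-1],0]
    - [1,[0,0,-1],0]

```text
time: 2.18
eef_pos: [0.2813, 0.0883, 0.9132]
tool_rot: [0.102, -3.055, -0.002]
ft_force: [-12.6, 2.1, 46.2]
grip_width: 0.0855
gripper_force: 0.0
```

```bash
cat > s.py <<'E'
from plant import r
import numpy as np
from scipy.spatial.transform import Rotation as Ro
s=r.state();R=Ro.from_rotvec(s['tool_rot']).as_matrix()
print('t',s['time'],'q',s['q'].round(3),'p',s['eef_pos'].round(4),'F',s['ft_force'].round(1),'grip',s['grip_width'].round(4),s['gripper_force'].round(1))
print('tilt',np.degrees(np.arccos(-R[2,2])).round(2),'zaz',np.arctan2(R[1,2],R[0,2]).round(4),'x',R[:,0].round(4),'y',R[:,1].round(4),'z',R[:,2].round(4))
E
python3 s.py
```

```text
Traceback (most recent call last):
  File "s.py", line 5, in <module>
    print('t',s['time'],'q',s['q'].round(3),'p',s['eef_pos'].round(4),'F',s['ft_force'].round(1),'grip',s['grip_width'].round(4),s['gripper_force'].round(1))
                                                                                                        ^^^^^^^^^^^^^^^^^^^^^
AttributeError: 'float' object has no attribute 'round'
```

```bash
sed -i "s/s\['grip_width'\].round(4),s\['gripper_force'\].round(1)/s['grip_width'],s['gripper_force']/" s.py; python3 s.py
```

```text
t 2.1833 q [ 0.075  0.25   0.047  0.023  2.929 -1.541] p [0.2813 0.0883 0.9132] F [-12.6   2.1  46.2] grip 0.08546177514413528 0.0
tilt 4.88 zaz -3.1237 x [-0.9941 -0.0669  0.0849] y [-0.0668  0.9978  0.0042] z [-0.085  -0.0015 -0.9964]
```

send_rows:
  motion:
    - [1,[0,0,0],0]
    - [1,[0,0,-0.1],0]
    - [1,[0,0,-0.2],0]
    - [1,[0,0,-0.2],0]
    - [1,[0,0,0],0]

```text
time: 2.6
eef_pos: [0.2718, 0.0873, 0.9169]
tool_rot: [0.106, -3.067, -0.004]
ft_force: [-0.4, 0.2, -0.3]
grip_width: 0.0855
gripper_force: 0.0
```

```bash
python3 s.py
```

```text
t 2.6 q [ 0.073  0.237  0.048  0.025  2.929 -1.542] p [0.2718 0.0873 0.9169] F [-0.4  0.2 -0.3] grip 0.08545518521394434 0.0
tilt 4.15 zaz -3.1408 x [-0.995  -0.0691  0.0721] y [-0.0689  0.9976  0.0049] z [-7.230e-02 -1.000e-04 -9.974e-01]
```

send_rows:
  motion:
    - [1,[0.3,0,-0.4],0]
    - [1,[0.5,0,-0.5],0]
    - [1,[0.5,0,-0.5],0]
    - [1,[0.3,0,-0.3],0]
    - [1,[0,0,0],0]

```text
time: 3.02
eef_pos: [0.2335, 0.0873, 0.9303]
tool_rot: [0.108, -3.119, -0.007]
ft_force: [-0.1, 0.5, 0.3]
grip_width: 0.0853
gripper_force: 0.0
```

```bash
python3 s.py
```

```text
t 3.0167 q [ 0.085  0.185  0.047  0.026  2.929 -1.529] p [0.2335 0.0873 0.9303] F [-0.1  0.5  0.3] grip 0.08533413995949377 0.0
tilt 1.19 zaz 2.9547 x [-0.9974 -0.069   0.0201] y [-0.0689  0.9976  0.0053] z [-0.0204  0.0039 -0.9998]
```

send_rows:
  motion:
    - [1,[0.6,-0.08,-0.4],0]
    - [1,[0.8,-0.08,-0.4],0]
    - [1,[0.8,-0.08,-0.4],0]
    - [1,[0.8,-0.08,-0.4],0]
    - [1,[0.5,-0.08,-0.3],0]

```text
time: 3.43
eef_pos: [0.1624, 0.0836, 0.9495]
tool_rot: [-0.105, 3.066, 0.004]
ft_force: [-0.9, -0.4, -0.7]
grip_width: 0.0853
gripper_force: 0.0
```

```bash
python3 s.py
```

```text
t 3.4333 q [ 0.11   0.092  0.047 -0.013  2.929 -1.542] p [0.1624 0.0836 0.9495] F [-0.9 -0.4 -0.7] grip 0.08530111484484162 0.0
tilt 4.22 zaz 0.0739 x [-0.995  -0.0682 -0.0736] y [-6.840e-02  9.977e-01  4.000e-04] z [ 0.0734  0.0054 -0.9973]
```

send_rows:
  motion:
    - [1,[0.8,-0.06,-0.45],0]
    - [1,[0.8,-0.06,-0.45],0]
    - [1,[0.8,-0.06,-0.5],0]
    - [1,[0.8,-0.06,-0.5],0]
    - [1,[0.7,-0.06,-0.5],0]

```text
time: 3.85
eef_pos: [0.0694, 0.0906, 0.9615]
tool_rot: [-0.098, 2.977, -0.006]
ft_force: [-0.2, 1.1, 0.1]
grip_width: 0.0854
gripper_force: 0.0
```

```bash
python3 s.py
```

```text
t 3.85 q [ 0.474  0.007  0.048 -0.352  2.928 -1.512] p [0.0694 0.0906 0.9615] F [-0.2  1.1  0.1] grip 0.0854052955595029 0.0
tilt 9.37 zaz 0.0097 x [-0.9845 -0.0655 -0.1625] y [-0.0649  0.9979 -0.0091] z [ 0.1627  0.0016 -0.9867]
```

send_rows:
  motion:
    - [1,[-1,-0.13,0.2],0]
    - [1,[-1,-0.13,0.2],0]
    - [1,[-1,-0.13,0.2],0]
    - [1,[-1,-0.13,0.2],0]
    - [1,[-1,-0.13,0.2],0]

```text
time: 4.27
eef_pos: [0.2173, 0.0824, 0.9464]
tool_rot: [-0.103, 2.976, -0.007]
ft_force: [0.5, 1.8, -0.3]
grip_width: 0.0856
gripper_force: 0.0
```

send_rows:
  motion:
    - [1,[-1,0,0.4],0]
    - [1,[-1,0,0.4],0]
    - [1,[-1,0,0.4],0]
    - [1,[-1,0,0.4],0]
    - [1,[-1,0,0.4],0]

```text
time: 4.68
eef_pos: [0.3728, 0.0921, 0.9041]
tool_rot: [-0.101, 2.974, -0.007]
ft_force: [0.4, 0.4, -0.4]
grip_width: 0.0853
gripper_force: 0.0
```

```bash
python3 s.py
```

```text
t 4.6833 q [ 0.077  0.285  0.048 -0.024  2.643 -1.584] p [0.3728 0.0921 0.9041] F [ 0.4  0.4 -0.4] grip 0.08530317726056448 0.0
tilt 9.52 zaz 0.0064 x [-0.9839 -0.0679 -0.1651] y [-0.0671  0.9977 -0.0102] z [ 0.1654  0.0011 -0.9862]
```

send_rows:
  motion:
    - [1,[-1,0,-0.2],0]
    - [1,[-1,0,-0.2],0]
    - [1,[-1,0,-0.2],0]
    - [1,[-1,0,-0.2],0]
    - [1,[-1,0,-0.2],0]

```text
time: 5.1
eef_pos: [0.4744, 0.0928, 0.8672]
tool_rot: [-0.101, 2.937, 0.001]
ft_force: [0.6, -0.4, 1.0]
grip_width: 0.0851
gripper_force: 0.0
```

```bash
python3 s.py
```

```text
t 5.1 q [ 0.059  0.385  0.048 -0.007  2.505 -1.587] p [0.4744 0.0928 0.8672] F [ 0.6 -0.4  1. ] grip 0.08512490735283655 0.0
tilt 11.65 zaz 0.0368 x [-0.9771 -0.0679 -0.2018] y [-0.068   0.9977 -0.0064] z [ 0.2018  0.0074 -0.9794]
```

send_rows:
  motion:
    - [1,[-0.8,0,0.6],0]
    - [1,[-0.8,0,0.6],0]
    - [1,[-0.8,0,0.6],0]
    - [1,[-0.8,0,0.6],0]
    - [1,[-0.8,0,0.6],0]

```text
time: 5.52
eef_pos: [0.604, 0.1007, 0.7932]
tool_rot: [-0.101, 2.932, 0.001]
ft_force: [-0.3, 0.2, 0.5]
grip_width: 0.0854
gripper_force: 0.0
```

send_rows:
  motion:
    - [1,[-0.8,0.05,0.6],0]
    - [1,[-0.8,0.05,0.6],0]
    - [1,[-0.8,0.05,0.6],0]
    - [1,[-0.8,0.05,0.6],0]
    - [1,[-0.8,0.05,0.6],0]

```text
time: 5.93
eef_pos: [0.7189, 0.1137, 0.7053]
tool_rot: [-0.101, 2.915, 0.004]
ft_force: [-0.2, 0.8, -0.0]
grip_width: 0.0851
gripper_force: 0.0
```

```bash
python3 s.py
```

```text
t 5.9333 q [ 0.068  0.678  0.048 -0.006  2.191 -1.576] p [0.7189 0.1137 0.7053] F [-0.2  0.8 -0. ] grip 0.08507373039019525 0.0
tilt 12.89 zaz 0.0469 x [-0.9725 -0.0678 -0.223 ] y [-0.0685  0.9976 -0.0049] z [ 0.2228  0.0105 -0.9748]
```

send_rows:
  motion:
    - [1,[-1,0,-0.6],0]
    - [1,[-1,0,-0.7],0]
    - [1,[-1,0,-0.7],0]
    - [1,[-1,0,-0.7],0]
    - [1,[-1,0,-0.7],0]

```text
time: 6.35
eef_pos: [0.7269, 0.1045, 0.7246]
tool_rot: [-0.098, 2.821, 0.018]
ft_force: [-0.3, -0.5, 0.7]
grip_width: 0.0851
gripper_force: 0.0
```

```bash
python3 s.py
```

```text
t 6.35 q [ 0.051  0.658  0.047  0.009  2.117 -1.584] p [0.7269 0.1045 0.7246] F [-0.3 -0.5  0.7] grip 0.0850643449385514 0.0
tilt 18.3 zaz 0.0738 x [-0.9471 -0.0658 -0.314 ] y [-0.0698  0.9976  0.0013] z [ 0.3132  0.0232 -0.9494]
```

send_rows:
  motion:
    - [1,[-1,0.1,-0.65],0]
    - [1,[-1,0.1,-0.65],0]
    - [1,[-1,0.1,-0.65],0]
    - [1,[-1,0.1,-0.6],0]
    - [1,[-1,0.1,-0.6],0]

```text
time: 6.77
eef_pos: [0.7327, 0.111, 0.7429]
tool_rot: [-0.097, 2.732, 0.03]
ft_force: [0.2, 0.0, -0.2]
grip_width: 0.0852
gripper_force: 0.0
```

send_rows:
  motion:
    - [1,[-1,0.1,-0.55],0]
    - [1,[-1,0.1,-0.55],0]
    - [1,[-1,0.1,-0.5],0]
    - [1,[-1,0.1,-0.5],0]
    - [1,[-1,0.1,-0.5],0]

```text
time: 7.18
eef_pos: [0.7386, 0.1163, 0.7621]
tool_rot: [-0.095, 2.643, 0.042]
ft_force: [0.3, 0.5, 0.4]
grip_width: 0.0854
gripper_force: 0.0
```

```bash
python3 s.py
```

```text
t 7.1833 q [ 0.063  0.625  0.049  0.019  1.971 -1.568] p [0.7386 0.1163 0.7621] F [0.3 0.5 0.4] grip 0.08537185776740941 0.0
tilt 28.51 zaz 0.0989 x [-0.8769 -0.0595 -0.4771] y [-0.0748  0.9971  0.0131] z [ 0.4749  0.0471 -0.8788]
```

send_rows:
  motion:
    - [1,[-1,0,-0.4],0]
    - [1,[-1,0,-0.4],0]
    - [1,[-1,0,-0.4],0]
    - [1,[-1,0,-0.35],0]
    - [1,[-1,0,-0.35],0]

```text
time: 7.6
eef_pos: [0.7509, 0.1077, 0.7781]
tool_rot: [-0.092, 2.556, 0.053]
ft_force: [0.0, -0.3, -0.2]
grip_width: 0.0858
gripper_force: 0.0
```

send_rows:
  motion:
    - [1,[-1,0,-0.3],0]
    - [1,[-1,0,-0.3],0]
    - [1,[-1,0,-0.25],0]
    - [1,[-1,0,-0.2],0]
    - [1,[-1,0,-0.2],0]

```text
time: 8.02
eef_pos: [0.7673, 0.1014, 0.7905]
tool_rot: [-0.09, 2.471, 0.062]
ft_force: [-0.3, 0.5, -0.4]
grip_width: 0.0853
gripper_force: 0.0
```

```bash
python3 s.py
```

```text
t 8.0167 q [ 0.032  0.615  0.049  0.049  1.809 -1.584] p [0.7673 0.1014 0.7905] F [-0.3  0.5 -0.4] grip 0.08532538563917154 0.0
tilt 38.41 zaz 0.1084 x [-0.7823 -0.0495 -0.6209] y [-0.0806  0.9965  0.022 ] z [ 0.6177  0.0672 -0.7836]
```

send_rows:
  motion:
    - [1,[-1,-0.05,-0.1],0]
    - [1,[-1,-0.05,-0.1],0]
    - [1,[-1,-0.05,-0.1],0]
    - [1,[-1,-0.05,-0.1],0]
    - [1,[0,0,-0.7],-0.36]

```text
time: 8.43
eef_pos: [0.7747, 0.0899, 0.8035]
tool_rot: [-0.132, 2.407, 0.051]
ft_force: [1.1, -0.4, -1.4]
grip_width: 0.0851
gripper_force: 0.0
```

```bash
python3 s.py
```

```text
t 8.4333 q [ 0.011  0.607  0.052  0.067  1.753 -1.632] p [0.7747 0.0899 0.8035] F [ 1.1 -0.4 -1.4] grip 0.08509650855498953 0.0
tilt 41.91 zaz 0.1097 x [-0.7397 -0.0814 -0.668 ] y [-1.094e-01  9.940e-01  1.000e-04] z [ 0.664   0.0732 -0.7441]
```

```bash
cat > fk.py <<'E'
import numpy as np
D=[([1.1254,.4916,1.5594,1.0917],[.2082,.5891,.2527]),([.705,0,1.161,1.981],[.257,.305,.675]),([.073,.237,.048,2.929],[.2718,.0873,.9169]),([.085,.185,.047,2.929],[.2335,.0873,.9303]),([.077,.285,.048,2.643],[.3728,.0921,.9041]),([.059,.385,.048,2.505],[.4744,.0928,.8672]),([.068,.678,.048,2.191],[.7189,.1137,.7053]),([.051,.658,.047,2.117],[.7269,.1045,.7246]),([.063,.625,.049,1.971],[.7386,.1163,.7621]),([.032,.615,.049,1.809],[.7673,.1014,.7905])]
A=[];B=[]
for q,p in D:
    rho=p[0]*np.cos(q[0])+p[1]*np.sin(q[0]);a=q[1];b=a+q[2];c=b+q[3]
    s,k=np.sin,np.cos
    A+=[[1,0,s(a),s(b),k(b),s(c)],[0,1,k(a),k(b),-s(b),k(c)]];B+=[rho,p[2]]
X,res,rk,sv=np.linalg.lstsq(A,B,rcond=None);print("a h L1 L2 e d",X.round(4),"max err",np.abs(np.array(A)@X-B).max())
from scipy.optimize import fsolve
a0,h,L1,L2,e,d=X
def ik(x,y,z,t):
    r=np.hypot(x,y);rho=np.sqrt(r*r-.066**2);sm=np.pi-t;w=np.array([rho-d*np.sin(sm),z-d*np.cos(sm)])
    f=lambda v:[a0+L1*np.sin(v[0])+L2*np.sin(sum(v))+e*np.cos(sum(v))-w[0],h+L1*np.cos(v[0])+L2*np.cos(sum(v))-e*np.sin(sum(v))-w[1]]
    v,_,ok,_=fsolve(f,[.3,1.6],full_output=1);return np.r_[np.arctan2(y,x)-np.arcsin(.066/r),v,sm-sum(v)].round(3),ok
for P in[(.472,-.197,.157),(.39,-.206,.246),(.472,-.197,.30),(.60,-.01,.22),(.682,-.008,.175)]:print(P,ik(*P,.7315))
E
python3 fk.py
```

```text
a h L1 L2 e d [-1.000e-04  1.969e-01  5.870e-01  4.108e-01  4.310e-02  2.333e-01] max err 0.0003886628501852951
(0.472, -0.197, 0.157) (array([-0.525,  0.432,  2.347, -0.368]), 1)
(0.39, -0.206, 0.246) (array([-0.636,  0.131,  2.39 , -0.111]), 1)
(0.472, -0.197, 0.3) (array([-0.525,  0.126,  2.174,  0.111]), 1)
(0.6, -0.01, 0.22) (array([-0.127,  0.381,  2.088, -0.059]), 1)
(0.682, -0.008, 0.175) (array([-0.109,  0.545,  1.934, -0.068]), 1)
```

```bash
cat >> fk.py <<'E'
print()
def ik3(P,t):
    W=np.array(P)-d*np.array(t);r=np.hypot(*W[:2]);q1=np.arctan2(W[1],W[0])-np.arcsin(.066/r);w=[np.sqrt(r*r-.066**2),W[2]]
    f=lambda v:[a0+L1*np.sin(v[0])+L2*np.sin(sum(v))+e*np.cos(sum(v))-w[0],h+L1*np.cos(v[0])+L2*np.cos(sum(v))-e*np.sin(sum(v))-w[1]]
    v,_,ok,_=fsolve(f,[.3,1.6],full_output=1);b=sum(v)
    F=np.array([np.sin(b)*np.cos(q1),np.sin(b)*np.sin(q1),np.cos(b)]);U=np.array([np.cos(b)*np.cos(q1),np.cos(b)*np.sin(q1),-np.sin(b)]);L=np.array([-np.sin(q1),np.cos(q1),0])
    q5=np.arccos(F@t);q4=np.arctan2(L@t,U@t)
    return np.r_[q1,v,q4,q5].round(3),ok
if __name__=="__main__":
    t=np.array([.664,.0732,-.7441])
    for P in[(.7747,.0899,.8035),(.6,-.05,.6),(.48,-.15,.5),(.40,-.206,.40),(.39,-.206,.246),(.472,-.197,.157),(.472,-.197,.22),(.472,-.19,.24),(.52,-.1,.23),(.58,-.015,.22),(.62,-.012,.19),(.682,-.008,.175),(.59,-.2,.11),(.59,-.14,.11)]:print(P,*ik3(P,t))
E
python3 fk.py|sed -n '/^$/,$p'
```

```text
(0.7747, 0.0899, 0.8035) [0.011 0.606 0.056 0.067 1.751] 1
(0.6, -0.05, 0.6) [-0.297  0.055  1.434  0.322  0.988] 1
(0.48, -0.15, 0.5) [-0.656 -0.066  1.8    0.615  0.933] 1
(0.4, -0.206, 0.4) [-0.939 -0.053  2.051  0.821  0.913] 1
(0.39, -0.206, 0.246) [-0.964  0.181  2.318  1.256  0.666] 1
(0.472, -0.197, 0.157) [-0.767  0.45   2.288  1.765  0.551] 1
(0.472, -0.197, 0.22) [-0.767  0.309  2.227  1.432  0.545] 1
(0.472, -0.19, 0.24) [-0.754  0.264  2.212  1.343  0.548] 1
(0.52, -0.1, 0.23) [-0.483  0.29   2.214  1.577  0.383] 1
(0.58, -0.015, 0.22) [-0.231  0.359  2.131  1.789  0.231] 1
(0.62, -0.012, 0.19) [-0.205  0.457  2.068  1.973  0.227] 1
(0.682, -0.008, 0.175) [-0.173  0.545  1.933  1.817  0.194] 1
(0.59, -0.2, 0.11) [-0.599  0.625  2.071  1.875  0.473] 1
(0.59, -0.14, 0.11) [-0.49   0.609  2.128  2.088  0.449] 1
```

```bash
cat > g.py <<'E'
import sys,numpy as np
from plant import r
from scipy.spatial.transform import Rotation as Ro
def plan(*T):
    s=r.state();R=Ro.from_rotvec(s['tool_rot']).as_matrix();p=s['eef_pos']
    for t in T:
        v=R.T@(np.array(t)-p)/.03;n=max(np.abs(v).max(),np.linalg.norm(v)*.03/.0415);print(t,'units',v.round(2),'min rows',n.round(1));p=np.array(t)
if __name__=="__main__":
    a=[float(x) for x in sys.argv[1:]];plan(*[a[i:i+3] for i in range(0,len(a),3)])
E
python3 g.py .46 -.17 .5  .392 -.206 .246  .472 -.197 .157
```

```text
[0.46, -0.17, 0.5] units [15.22 -7.47 -0.07] min rows 15.2
[0.392, -0.206, 0.246] units [ 7.43 -0.95  4.71] min rows 7.4
[0.472, -0.197, 0.157] units [-0.02  0.01  4.  ] min rows 4.0
```

send_rows:
  motion:
    - [1,[0.6,-0.3,0],0]
    - [1,[0.9,-0.45,0],0]
    - [1,[0.95,-0.47,0],0]
    - [1,[0.95,-0.47,0],0]
    - [1,[0.95,-0.47,0],0]

```text
time: 8.85
eef_pos: [0.6982, 0.0271, 0.7379]
tool_rot: [-0.135, 2.399, 0.05]
ft_force: [1.0, 0.4, 0.8]
grip_width: 0.0852
gripper_force: 0.0
```

send_rows:
  motion:
    - [1,[0.95,-0.47,0],0]
    - [1,[0.95,-0.47,0],0]
    - [1,[0.95,-0.47,0],0]
    - [1,[0.95,-0.47,0],0]
    - [1,[0.95,-0.47,0],0]

```text
time: 9.27
eef_pos: [0.6013, -0.055, 0.6426]
tool_rot: [-0.134, 2.399, 0.049]
ft_force: [0.8, -0.1, 0.3]
grip_width: 0.0852
gripper_force: 0.0
```

send_rows:
  motion:
    - [1,[0.95,-0.47,0],0]
    - [1,[0.95,-0.47,0],0]
    - [1,[0.95,-0.47,0],0]
    - [1,[0.95,-0.47,0],0]
    - [1,[0.95,-0.47,0],0]

```text
time: 9.68
eef_pos: [0.5045, -0.1369, 0.5469]
tool_rot: [-0.135, 2.399, 0.049]
ft_force: [-0.1, -0.9, 0.4]
grip_width: 0.085
gripper_force: 0.0
```

```bash
python3 s.py; python3 g.py .392 -.206 .246  .472 -.197 .157
```

```text
t 9.6833 q [-0.59  -0.057  1.677  0.546  0.986 -2.453] p [ 0.5045 -0.1369  0.5469] F [-0.1 -0.9  0.4] grip 0.08496965352190548 0.0
tilt 42.35 zaz 0.1085 x [-0.7343 -0.0835 -0.6737] y [-0.1109  0.9938 -0.0024] z [ 0.6697  0.073  -0.739 ]
[0.392, -0.206, 0.246] units [ 9.7  -1.85  4.73] min rows 9.7
[0.472, -0.197, 0.157] units [0.02 0.01 4.  ] min rows 4.0
```

send_rows:
  motion:
    - [1,[0,0,0],1]
    - [1,[0,0,0],1]
    - [1,[0,0,0],1]
    - [1,[0,0,0],1]
    - [1,[0,0,0],1]

```text
time: 10.1
eef_pos: [0.5056, -0.1366, 0.5477]
tool_rot: [0.502, 2.371, 0.293]
ft_force: [0.3, 0.5, -0.1]
grip_width: 0.0854
gripper_force: 0.0
```

send_rows:
  motion:
    - [1,[0,0,0],1]
    - [1,[0,0,0],1]
    - [1,[0,0,0],1]
    - [1,[0,0,0],1]
    - [1,[0,0,0],1]

```text
time: 10.52
eef_pos: [0.5056, -0.1365, 0.5476]
tool_rot: [1.12, 2.205, 0.524]
ft_force: [0.1, -0.7, 0.6]
grip_width: 0.0852
gripper_force: 0.0
```

send_rows:
  motion:
    - [1,[0,0,0],1]
    - [1,[0,0,0],1]
    - [1,[0,0,0],1]
    - [1,[0,0,0],1]
    - [1,[0,0,0],1]

```text
time: 10.93
eef_pos: [0.5057, -0.1365, 0.5476]
tool_rot: [1.705, 1.898, 0.736]
ft_force: [-0.5, 0.2, -0.5]
grip_width: 0.0854
gripper_force: 0.0
```

send_rows:
  motion:
    - [1,[0,0,0],1]
    - [1,[0,0,0],1]
    - [1,[0,0,0],1]
    - [1,[0,0,0],1]
    - [1,[0,0,0],1]

```text
time: 11.35
eef_pos: [0.5056, -0.1365, 0.5476]
tool_rot: [2.23, 1.451, 0.919]
ft_force: [0.0, 0.5, 0.2]
grip_width: 0.0856
gripper_force: 0.0
```

send_rows:
  motion:
    - [1,[0,0,0],1]
    - [1,[0,0,0],1]
    - [1,[0,0,0],1]
    - [1,[0,0,0],1]
    - [1,[0,0,0],1]

```text
time: 11.77
eef_pos: [0.5056, -0.1365, 0.5476]
tool_rot: [2.661, 0.868, 1.061]
ft_force: [-0.0, -0.1, -0.3]
grip_width: 0.0857
gripper_force: 0.0
```

send_rows:
  motion:
    - [1,[0,0,0],1]
    - [1,[0,0,0],1]
    - [1,[0,0,0],1]
    - [1,[0,0,0],1]
    - [1,[0,0,0],1]

```text
time: 12.18
eef_pos: [0.5056, -0.1365, 0.5476]
tool_rot: [-2.889, -0.154, -1.118]
ft_force: [0.7, -0.1, 0.1]
grip_width: 0.0854
gripper_force: 0.0
```

```bash
python3 s.py; python3 g.py .392 -.206 .246  .472 -.197 .157
```

```text
t 12.1833 q [-0.587 -0.055  1.674  0.544  0.987  0.698] p [ 0.5056 -0.1365  0.5476] F [ 0.7 -0.1  0.1] grip 0.0854061027324464 0.0
tilt 42.32 zaz 0.1088 x [0.7353 0.0783 0.6732] y [ 0.1072 -0.9942 -0.0013] z [ 0.6692  0.0731 -0.7394]
[0.392, -0.206, 0.246] units [-9.73  1.91  4.73] min rows 9.7
[0.472, -0.197, 0.157] units [-0.01 -0.01  4.  ] min rows 4.0
```

send_rows:
  motion:
    - [1,[-0.9,0.18,0.4],0]
    - [1,[-0.97,0.19,0.48],0]
    - [1,[-0.97,0.19,0.48],0]
    - [1,[-0.97,0.19,0.48],0]
    - [1,[-0.97,0.19,0.48],0]

```text
time: 12.6
eef_pos: [0.4491, -0.1715, 0.3985]
tool_rot: [-2.891, -0.162, -1.119]
ft_force: [1.7, -0.3, -0.0]
grip_width: 0.0855
gripper_force: 0.0
```

send_rows:
  motion:
    - [1,[-0.97,0.19,0.48],0]
    - [1,[-0.97,0.19,0.48],0]
    - [1,[-0.97,0.19,0.48],0]
    - [1,[-0.97,0.19,0.48],0]
    - [1,[-0.97,0.19,0.48],0]

```text
time: 13.02
eef_pos: [0.3934, -0.2069, 0.2475]
tool_rot: [-2.893, -0.162, -1.118]
ft_force: [0.9, -0.9, -0.3]
grip_width: 0.0855
gripper_force: 0.0
```

```bash
python3 s.py; python3 g.py .392 -.206 .246  .472 -.197 .157
python3 - <<'E'
from h import *
P=cam("wrist");im=capture("wrist");cv2.imwrite("pics/w1.png",im);np.save("w1.npy",np.r_[P[0]["rvec"].ravel(),P[0]["tvec"].ravel()])
print(P[2],proj("wrist",[[.474,-.197,0],[.474,-.197,.155],[.474,-.197,.19]],P).round(0))
E
```

```text
t 13.0167 q [-0.959  0.181  2.313  1.263  0.665 -0.55 ] p [ 0.3934 -0.2069  0.2475] F [ 0.9 -0.9 -0.3] grip 0.08549368108214983 0.0
tilt 42.26 zaz 0.1063 x [0.7354 0.0841 0.6724] y [ 0.1102 -0.9939  0.0038] z [ 0.6686  0.0713 -0.7402]
[0.392, -0.206, 0.246] units [-0.07 -0.03  0.01] min rows 0.1
[0.472, -0.197, 0.157] units [-0.01 -0.02  4.  ] min rows 4.0
[ 0.36680997 -0.20889224  0.38935577] [[276. 264.]
 [277. 212.]
 [277. 191.]]
```

View pics/w1.png

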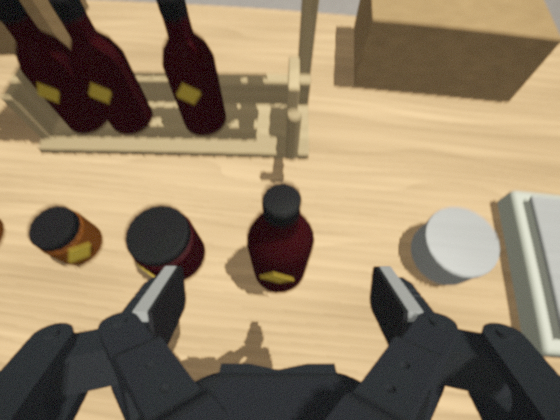

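The wrist view shows the spare's cap at (282,200), about 5 px right of the finger midline. The jar (165,240) and tin (455,240) are to either side, and the rack bottles' feet are at top left.

Run:
```python
from h import *
P=cam("wrist")
im=cv2.imread("pics/w1.png")
print("cap top",onz("wrist",(282,200),.19,P),"neck/body axis foot",onz("wrist",(281,260),.0,P))
print(onz("wrist",(278,291),0,P))
# rack bottles & stop post in this view: foot near points
for n,uv in(("right",(208,134)),("left",(132,132)),("far",(90,132))):
    f=onz("wrist",uv,.012,P);v=f-P[2];v=v[:2]/np.hypot(*v[:2]);print(n,f[:2]+.032*v)
print("board front", onz("wrist",(40,152),.012,P),onz("wrist",(275,154),.012,P))
```

```text
cap top [ 0.4631752  -0.20118836  0.19      ] neck/body axis foot [ 0.47556213 -0.20149342  0.        ]
[ 0.4373416 -0.2021328  0.       ]
right [ 0.67542959 -0.06212296]
left [0.6618433  0.05814579]
far [0.6525054  0.12433395]
board front [0.58946477 0.16160966 0.012     ] [ 0.62287671 -0.17659903  0.012     ]
```

send_rows:
  motion:
    - [1,[0,0.02,0.9],0]
    - [1,[0,0.02,0.9],0]
    - [1,[0,0.01,0.9],0]
    - [1,[0,0,0.9],0]
    - [1,[0,0,0.45],0]

```text
time: 13.48
eef_pos: [0.4774, -0.1988, 0.1573]
tool_rot: [-2.89, -0.161, -1.116]
ft_force: [0.3, -0.1, 0.5]
grip_width: 0.0856
gripper_force: 0.0
```

send_rows:
  motion:
    - [-1,[0,0,0],0]
    - [-1,[0,0,0],0]
    - [-1,[0,0,0],0]
    - [-1,[0,0,0],0]
    - [-1,[0,0,0],0]
  force: 100

```text
time: 13.9
eef_pos: [0.4756, -0.1994, 0.1598]
tool_rot: [-2.89, -0.162, -1.121]
ft_force: [0.0, -3.0, 7.4]
grip_width: 0.0271
gripper_force: 98.0
```

send_rows:
  motion:
    - [-1,[0,0,0],0]
    - [-1,[0,0,0],0]
    - [-1,[0,0,0],0]
    - [-1,[0,0,0],0]
    - [-1,[0,0,0],0]
  force: 100

```text
time: 14.32
eef_pos: [0.4758, -0.1994, 0.1599]
tool_rot: [-2.89, -0.162, -1.121]
ft_force: [-1.6, -1.5, 8.0]
grip_width: 0.0272
gripper_force: 97.7
```

```bash
python3 s.py
python3 - <<'E'
from h import *
im=capture("wrist");s=capture("scene")
a=cv2.resize(s[170:330,190:390],None,fx=2.0,fy=2.0,interpolation=cv2.INTER_CUBIC)
cv2.imwrite("pics/w2.png",np.hstack([cv2.resize(im,(373,280)),cv2.resize(a,(350,280))]))
E
```

```text
t 14.3167 q [-0.767  0.448  2.279  1.759  0.555 -0.948] p [ 0.4758 -0.1994  0.1599] F [-1.6 -1.5  8. ] grip 0.027222682450533928 97.7089512348175
tilt 42.4 zaz 0.1076 x [0.7337 0.0836 0.6743] y [ 0.1106 -0.9939  0.0029] z [ 0.6704  0.0724 -0.7384]
```

View pics/w2.png

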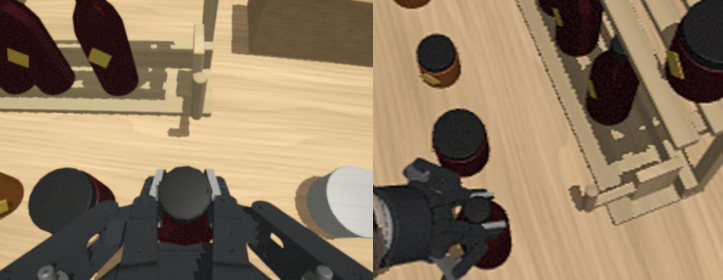

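Both views show the cap held between the pads, with the jars, tin and post undisturbed.

send_rows:
  motion:
    - [-1,[0.13,0,-0.15],0]
    - [-1,[0.3,0,-0.33],0]
    - [-1,[0.5,0,-0.55],0]
    - [-1,[0.6,0,-0.66],0]
    - [-1,[0.6,0,-0.66],0]

```text
time: 14.83
eef_pos: [0.4745, -0.1987, 0.2545]
tool_rot: [-2.892, -0.161, -1.114]
ft_force: [0.7, 0.2, -5.0]
grip_width: 0.0273
gripper_force: 98.7
```

```bash
python3 s.py; python3 g.py .476 -.199 .258 .603 -.014 .258 .603 -.014 .181 .683 -.008 .181; python3 -c "
from fk import *
t=[.6704,.0724,-.7384]
for P in[(.476,-.199,.258),(.54,-.1,.258),(.603,-.014,.258),(.603,-.014,.18)]:print(ik3(P,t))"|tail -4
```

```text
t 14.8333 q [-0.767  0.245  2.181  1.267  0.571 -0.372] p [ 0.4745 -0.1987  0.2545] F [ 0.7  0.2 -5. ] grip 0.027282165773854797 98.67325901985168
tilt 42.15 zaz 0.1091 x [0.7368 0.0826 0.671 ] y [ 0.1103 -0.9939  0.0013] z [ 0.667   0.0731 -0.7414]
[0.476, -0.199, 0.258] units [ 0.11  0.01 -0.06] min rows 0.1
[0.603, -0.014, 0.258] units [ 3.63 -5.66  3.27] min rows 5.7
[0.603, -0.014, 0.181] units [-1.72 -0.    1.9 ] min rows 1.9
[0.683, -0.008, 0.181] units [1.98 0.1  1.79] min rows 2.0
(array([-0.766,  0.242,  2.177,  1.264,  0.573]), 1)
(array([-0.461,  0.262,  2.144,  1.37 ,  0.38 ]), 1)
(array([-0.217,  0.322,  2.044,  1.294,  0.226]), 1)
(array([-0.217,  0.46 ,  2.12 ,  2.172,  0.264]), 1)
```

send_rows:
  motion:
    - [-1,[0.2,-0.3,0.15],0]
    - [-1,[0.36,-0.56,0.32],0]
    - [-1,[0.4,-0.62,0.36],0]
    - [-1,[0.4,-0.62,0.36],0]
    - [-1,[0.4,-0.62,0.36],0]

```text
time: 15.25
eef_pos: [0.5361, -0.109, 0.2549]
tool_rot: [-2.891, -0.161, -1.117]
ft_force: [-0.2, -1.5, -4.5]
grip_width: 0.0268
gripper_force: 98.8
```

send_rows:
  motion:
    - [-1,[0.4,-0.62,0.36],0]
    - [-1,[0.4,-0.62,0.36],0]
    - [-1,[0.4,-0.62,0.36],0]
    - [-1,[0.4,-0.62,0.36],0]
    - [-1,[0.37,-0.45,0.2],0]

```text
time: 15.67
eef_pos: [0.6028, -0.0124, 0.2575]
tool_rot: [-2.89, -0.163, -1.116]
ft_force: [-0.0, 0.1, -4.7]
grip_width: 0.0267
gripper_force: 98.8
```

```bash
python3 s.py; python3 g.py  .603 -.014 .2 .603 -.014 .181
python3 - <<'E'
from h import *
t=capture("top");s=capture("scene");w=capture("wrist")
f=lambda im,g:np.clip(255*(im/255.)**g,0,255).astype(np.uint8)
for n,i in zip("tsw",(t,s,w)): cv2.imwrite(f"pics/{n}3.png",i)
cv2.imwrite("pics/c3.png",np.hstack([cv2.resize(f(s[120:290,240:380],.6),(440,534)),cv2.resize(w,(350,534))]))
E
```

```text
t 15.6667 q [-0.214  0.322  2.042  1.274  0.226  0.058] p [ 0.6028 -0.0124  0.2575] F [-0.   0.1 -4.7] grip 0.0267461885152425 98.80294561386108
tilt 42.23 zaz 0.111 x [0.7358 0.0834 0.6721] y [ 1.118e-01 -9.937e-01  9.000e-04] z [ 0.6679  0.0744 -0.7405]
[0.603, -0.014, 0.2] units [-1.29  0.05  1.42] min rows 1.4
[0.603, -0.014, 0.181] units [-0.43 -0.    0.47] min rows 0.5
```

View pics/c3.png

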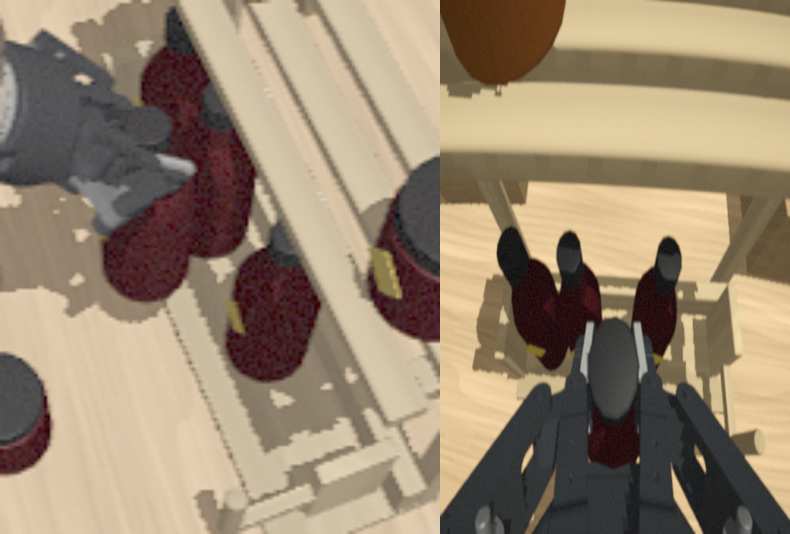

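The scene view shows the bottle hanging upright in front of the gap. The wrist view shows it centred between the left (570,240) and right (668,240) caps.

send_rows:
  motion:
    - [-1,[-0.25,0,0.3],0]
    - [-1,[-0.45,0.02,0.5],0]
    - [-1,[-0.45,0.02,0.5],0]
    - [-1,[-0.4,0.01,0.42],0]
    - [-1,[-0.2,0,0.22],0]
  force: 120

```text
time: 16.23
eef_pos: [0.6022, -0.0157, 0.19]
tool_rot: [-2.89, -0.161, -1.114]
ft_force: [-0.1, -0.1, -4.0]
grip_width: 0.0267
gripper_force: 118.1
```

```bash
python3 s.py; python3 g.py .623 -.0125 .180 .684 -.008 .180
```

```text
t 16.2333 q [-0.222  0.439  2.111  2.045  0.249 -0.738] p [ 0.6022 -0.0157  0.19  ] F [-0.1 -0.1 -4. ] grip 0.02671913662110104 118.13473105430603
tilt 42.17 zaz 0.1116 x [0.7366 0.0823 0.6713] y [ 1.112e-01 -9.938e-01 -1.000e-04] z [ 0.6671  0.0747 -0.7412]
[0.623, -0.0125, 0.18] units [ 0.3  -0.03  0.72] min rows 0.7
[0.684, -0.008, 0.18] units [1.51 0.08 1.37] min rows 1.5
```

send_rows:
  motion:
    - [-1,[0.15,-0.01,0.25],0]
    - [-1,[0.15,-0.01,0.25],0]
    - [-1,[0.2,0,0.25],0]
    - [-1,[0.22,0.01,0.23],0]
    - [-1,[0.2,0.01,0.2],0]

```text
time: 16.65
eef_pos: [0.6488, -0.0097, 0.1848]
tool_rot: [-2.887, -0.164, -1.119]
ft_force: [-2.3, -2.8, -4.6]
grip_width: 0.0271
gripper_force: 118.3
```

send_rows:
  motion:
    - [-1,[0.2,0.01,0.18],0]
    - [-1,[0.2,0.01,0.18],0]
    - [-1,[0.2,0.01,0.18],0]
    - [-1,[0.2,0.01,0.18],0]
    - [-1,[0,0,0],0]

```text
time: 17.07
eef_pos: [0.6813, -0.0075, 0.185]
tool_rot: [-2.887, -0.164, -1.12]
ft_force: [0.3, -3.8, -3.7]
grip_width: 0.0273
gripper_force: 118.4
```

```bash
python3 s.py; python3 g.py .684 -.008 .178
python3 - <<'E'
from h import *
t=capture("top");s=capture("scene");w=capture("wrist")
f=lambda im,g:np.clip(255*(im/255.)**g,0,255).astype(np.uint8)
for n,i in zip("tsw",(t,s,w)): cv2.imwrite(f"pics/{n}4.png",i)
cv2.imwrite("pics/c4.png",np.hstack([cv2.resize(f(s[120:290,240:380],.6),(440,534)),cv2.resize(w,(350,534))]))
E
```

```text
t 17.0667 q [-0.173  0.528  1.931  1.761  0.195 -0.408] p [ 0.6813 -0.0075  0.185 ] F [ 0.3 -3.8 -3.7] grip 0.02728829999679102 118.36012959480286
tilt 42.4 zaz 0.1124 x [0.7337 0.0837 0.6742] y [ 1.128e-01 -9.936e-01  6.000e-04] z [ 0.67    0.0756 -0.7385]
[0.684, -0.008, 0.178] units [-0.09  0.03  0.23] min rows 0.2
```

View pics/c4.png

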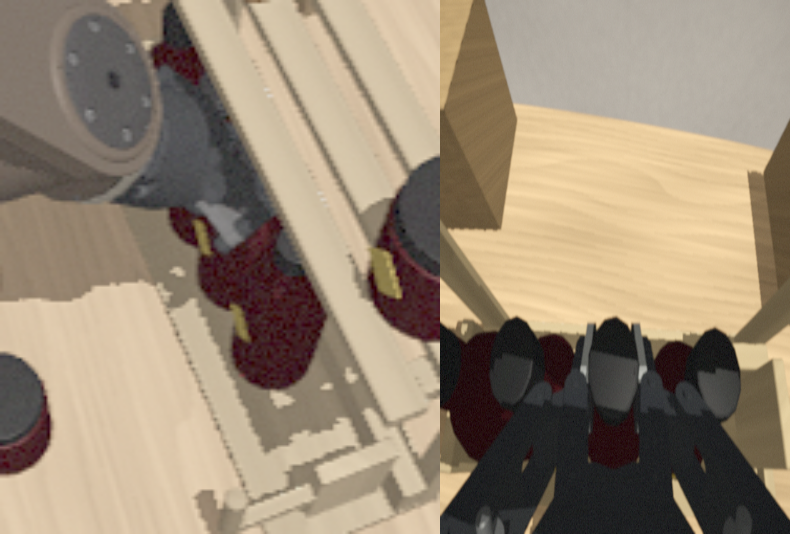

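The scene view shows the spare now between its neighbours. The wrist view shows all three caps in line (515, 612 and 712, row about 380), with the fingers clear of the neighbours' necks.

send_rows:
  motion:
    - [-1,[-0.05,0,0.06],0]
    - [-1,[-0.05,0,0.06],0]
    - [-1,[0.07,0,0.07],0]
    - [-1,[0.04,0,0.03],0]
    - [-1,[0,0,0],0]

```text
time: 17.63
eef_pos: [0.6843, -0.0066, 0.1796]
tool_rot: [-2.888, -0.164, -1.117]
ft_force: [-1.5, -4.4, -2.3]
grip_width: 0.0272
gripper_force: 118.3
```

```bash
python3 s.py
```

```text
t 17.6333 q [-0.171  0.54   1.927  1.79   0.195 -0.436] p [ 0.6843 -0.0066  0.1796] F [-1.5 -4.4 -2.3] grip 0.02722015737619871 118.33646535873413
tilt 42.28 zaz 0.1135 x [0.7351 0.0837 0.6728] y [ 1.132e-01 -9.936e-01 -1.000e-04] z [ 0.6685  0.0762 -0.7398]
```

send_rows:
  motion:
    - [-1,[0.05,0,0.05],0]
    - [-1,[0.04,0,0.05],0]
    - [-1,[0.04,0,0.05],0]
    - [-1,[-0.03,0,0.03],0]
    - [-1,[0,0,0],0]

```text
time: 18.05
eef_pos: [0.6888, -0.0059, 0.1769]
tool_rot: [-2.889, -0.164, -1.114]
ft_force: [-9.7, -4.8, -1.3]
grip_width: 0.0272
gripper_force: 118.9
```

```bash
python3 s.py
```

```text
t 18.05 q [-0.168  0.549  1.917  1.779  0.191 -0.422] p [ 0.6888 -0.0059  0.1769] F [-9.7 -4.8 -1.3] grip 0.027191222634897087 118.8554048538208
tilt 42.16 zaz 0.1131 x [0.7365 0.0837 0.6712] y [ 0.1129 -0.9936 -0.    ] z [ 0.6669  0.0758 -0.7412]
```

send_rows:
  motion:
    - [-1,[-0.05,0,0.02],0]
    - [-1,[-0.04,0,0.04],0]
    - [-1,[-0.03,0,0.03],0]
    - [-1,[-0.02,0,0.02],0]
    - [-1,[0,0,0],0]

```text
time: 18.47
eef_pos: [0.6884, -0.0059, 0.1729]
tool_rot: [-2.888, -0.164, -1.117]
ft_force: [-13.3, -3.8, 8.3]
grip_width: 0.0266
gripper_force: 119.8
```

```bash
python3 s.py
```

```text
t 18.4667 q [-0.168  0.555  1.922  1.843  0.195 -0.489] p [ 0.6884 -0.0059  0.1729] F [-13.3  -3.8   8.3] grip 0.02661298154160481 119.7878623008728
tilt 42.29 zaz 0.1133 x [0.735  0.0836 0.6729] y [ 0.113  -0.9936 -0.    ] z [ 0.6686  0.0761 -0.7397]
```

send_rows:
  motion:
    - [-1,[-0.03,0,-0.03],0]
    - [-0.2,[0,0,0],0]
    - [-0.1,[0,0,0],0]
    - [0,[0,0,0],0]
    - [0,[0,0,0],0]

```text
time: 18.88
eef_pos: [0.6884, -0.0056, 0.1729]
tool_rot: [-2.886, -0.165, -1.119]
ft_force: [-0.9, -0.0, 0.5]
grip_width: 0.0425
gripper_force: 0.0
```

```bash
python3 s.py
python3 - <<'E'
from h import *
w=capture("wrist");cv2.imwrite("pics/w5.png",w)
E
```

```text
t 18.8833 q [-0.169  0.555  1.922  1.851  0.198 -0.496] p [ 0.6884 -0.0056  0.1729] F [-0.9 -0.   0.5] grip 0.042501488286611114 0.0
tilt 42.39 zaz 0.1153 x [0.7339 0.0837 0.6741] y [ 1.141e-01 -9.935e-01 -9.000e-04] z [ 0.6696  0.0776 -0.7386]
```

View pics/w5.png

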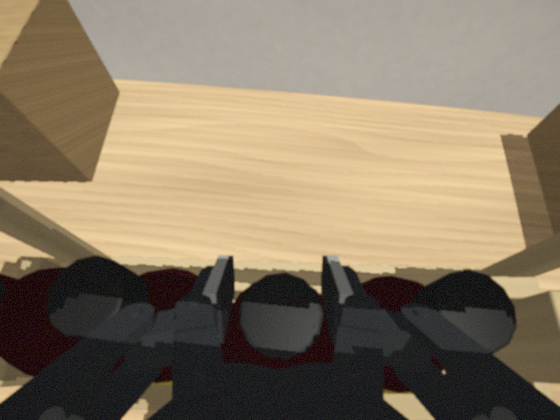

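The wrist view shows the spare's cap released and centred between the open fingers (281,315), with the neighbours' caps clear on both sides. I'll retreat along the tool axis.

send_rows:
  motion:
    - [0,[0,0,-0.3],0]
    - [0,[0,0,-0.7],0]
    - [0,[0,0,-0.9],0]
    - [0,[0,0,-0.9],0]
    - [0,[0,0,-0.9],0]

```text
time: 19.35
eef_pos: [0.6129, -0.0142, 0.2549]
tool_rot: [-2.887, -0.164, -1.116]
ft_force: [0.3, -0.3, 1.1]
grip_width: 0.0428
gripper_force: 0.0
```

send_rows:
  motion:
    - [0,[0,0,-0.5],0]
    - [0,[0,0.8,0],0]
    - [0,[0,0.9,0],0]
    - [0,[0,0.9,0],0]
    - [0,[0,0.9,0],0]

```text
time: 19.77
eef_pos: [0.6157, -0.1207, 0.2659]
tool_rot: [-2.886, -0.166, -1.118]
ft_force: [-0.2, -0.1, -0.6]
grip_width: 0.0429
gripper_force: 0.0
```

```bash
python3 s.py
python3 - <<'E'
from h import *
P=cam("wrist")
t=capture("top");s=capture("scene");w=capture("wrist")
f=lambda im,g:np.clip(255*(im/255.)**g,0,255).astype(np.uint8)
for n,i in zip("tsw",(t,s,w)): cv2.imwrite(f"pics/{n}6.png",i)
out=[]
for n,i,k in(("top",t,4),("scene",s,4),("wrist",w,1.5)):
    Q=P if n=="wrist" else cam(n)
    u=proj(n,[[.606,-.198,.128],[.606,-.198,.066]],Q);print(n,u.round(1))
    h,wd=(int(260/k),int(130/k)) 
    x,y=np.clip(int(u[0,0]),wd,560-wd),np.clip(int(u[0,1]),h,420-h);print("crop origin",x-wd,y-h,"k",k)
    c=cv2.resize(f(i[y-h:y+h,x-wd:x+wd],.7),(260,520),interpolation=cv2.INTER_CUBIC);out.append(c)
cv2.imwrite("pics/c6.png",np.hstack(out))
E
```

```text
t 19.7667 q [-0.431  0.351  1.962  1.151  0.393  0.028] p [ 0.6157 -0.1207  0.2659] F [-0.2 -0.1 -0.6] grip 0.04292751308101796 0.0
tilt 42.34 zaz 0.1156 x [0.7344 0.0842 0.6735] y [ 1.146e-01 -9.934e-01 -7.000e-04] z [ 0.669   0.0777 -0.7392]
top [[361.  202.9]
 [358.2 207.1]]
crop origin 328 137 k 4
scene [[314.4 276.8]
 [312.3 284.6]]
crop origin 282 211 k 4
wrist [[371.4 347.1]
 [354.7 349.3]]
crop origin 285 74 k 1.5
```

View pics/c6.png

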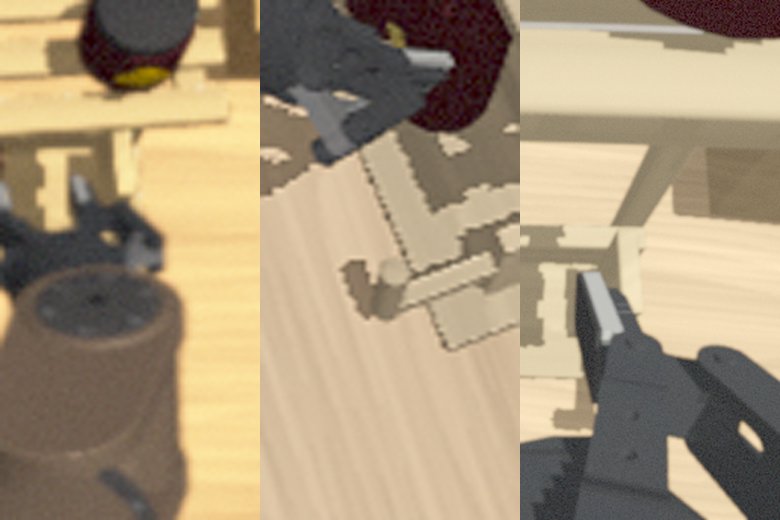

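The scene crop shows the post's top at crop (137,268), which is pixel (316.3,278). In the same crop the right rack bottle is still standing.

Run:
```python
from h import *
from g import plan
p=onz("scene",(316.3,278),.128);print(p)
p0=np.array([p[0],p[1],.110])
z=np.array([.669,.0777,-.7392])
plan(tuple(p0-.103*z),tuple(p0-.003*z))
```

```text
[ 0.60894911 -0.20154522  0.128     ]
(np.float64(0.540042113057023), np.float64(-0.20954832423321457), np.float64(0.1861376)) units [-3.87  2.64  0.04] min rows 3.9
(np.float64(0.6069421130570231), np.float64(-0.20177832423321457), np.float64(0.1122176)) units [ 0.   -0.01  3.33] min rows 3.3
```

send_rows:
  motion:
    - [0.4,[-0.7,0.5,0],0]
    - [0.4,[-0.8,0.55,0],0]
    - [0.4,[-0.8,0.55,0],0]
    - [0.4,[-0.8,0.55,0],0]
    - [0.4,[-0.77,0.49,0],0]

```text
time: 20.33
eef_pos: [0.5387, -0.208, 0.1868]
tool_rot: [-2.886, -0.166, -1.117]
ft_force: [0.6, -0.7, 0.4]
grip_width: 0.0598
gripper_force: 0.0
```

send_rows:
  motion:
    - [0.4,[0,0,0.5],0]
    - [0.4,[0,0,0.8],0]
    - [0.4,[0,0,0.8],0]
    - [0.4,[0,0,0.8],0]
    - [0.4,[0,0,0.43],0]

```text
time: 20.75
eef_pos: [0.6072, -0.1992, 0.1116]
tool_rot: [-2.886, -0.165, -1.115]
ft_force: [-0.6, 0.6, -0.1]
grip_width: 0.0601
gripper_force: 0.0
```

send_rows:
  motion:
    - [-1,[0,0,0],0]
    - [-1,[0,0,0],0]
    - [-1,[0,0,0],0]
    - [-1,[0,0,0],0]
    - [-1,[0,0,0],0]
  force: 30

```text
time: 21.17
eef_pos: [0.6058, -0.2005, 0.1143]
tool_rot: [-2.887, -0.165, -1.118]
ft_force: [-1.7, 1.6, 2.3]
grip_width: 0.0151
gripper_force: 29.3
```

```bash
python3 s.py
```

```text
t 21.1667 q [-0.584  0.628  2.036  1.838  0.466 -0.852] p [ 0.6058 -0.2005  0.1143] F [-1.7  1.6  2.3] grip 0.01506078645533988 29.335851967334747
tilt 42.35 zaz 0.1143 x [0.7342 0.0839 0.6737] y [ 1.137e-01 -9.935e-01 -3.000e-04] z [ 0.6693  0.0768 -0.739 ]
```

send_rows:
  motion:
    - [-1,[0.01,-0.3,0.01],0]
    - [-1,[0.01,-0.4,0.01],0]
    - [-1,[0.01,-0.4,0.01],0]
    - [-1,[0.01,-0.4,0.01],0]
    - [-1,[0.01,-0.3,0.01],0]

```text
time: 21.58
eef_pos: [0.6015, -0.1466, 0.1143]
tool_rot: [-2.888, -0.163, -1.118]
ft_force: [-7.3, -3.4, 6.2]
grip_width: 0.0153
gripper_force: 30.0
```

```bash
python3 s.py
python3 - <<'E'
from h import *
P=cam("scene");im=capture("scene");cv2.imwrite("pics/s7.png",im)
m=cv2.medianBlur((im.max(2)<46).astype(np.uint8)*255,3)
k,l,st,c=cv2.connectedComponentsWithStats(m,connectivity=4)
for i in range(1,k):
    if st[i,4]>300 and 280<c[i,0]<350 and 100<c[i,1]<300:
        ys,xs=np.where(l==i);d=np.array([ray("scene",(x,y),P)[1] for x,y in zip(xs,ys)]);el=-d[:,2]/np.hypot(d[:,0],d[:,1]);j=el.argmax();f=P[2]+d[j]*(.012-P[2][2])/d[j,2];h=d[j,:2]/np.hypot(*d[j,:2])
        print(st[i],"foot ctr",(f[:2]+.032*h).round(4))
E
```

```text
t 21.5833 q [-0.492  0.61   2.097  2.034  0.442 -0.977] p [ 0.6015 -0.1466  0.1143] F [-7.3 -3.4  6.2] grip 0.015278323456653508 30.0377556681633
tilt 42.33 zaz 0.1124 x [0.7346 0.083  0.6734] y [ 1.123e-01 -9.937e-01  1.000e-04] z [ 0.6692  0.0755 -0.7392]
[ 284  121   60  123 3013] foot ctr [ 0.6874 -0.0703]
[ 262  228   52   56 1273] foot ctr [ 0.5969 -0.1439]
```

send_rows:
  motion:
    - [-1,[0,-0.2,0],0]
    - [-1,[0,-0.2,0],0]
    - [-1,[0,-0.2,0],0]
    - [-1,[0,-0.13,0],0]
    - [-1,[0,0,0],0]

```text
time: 22.05
eef_pos: [0.5997, -0.1245, 0.1142]
tool_rot: [-2.886, -0.165, -1.119]
ft_force: [-4.4, 1.5, 8.4]
grip_width: 0.0152
gripper_force: 30.0
```

send_rows:
  motion:
    - [-1,[0,-0.07,0],0]
    - [-1,[0,-0.07,0],0]
    - [-1,[0,0,0],0]
    - [-1,[0,0,0],0]
    - [-1,[0,0,0],0]

```text
time: 22.47
eef_pos: [0.5994, -0.1208, 0.1142]
tool_rot: [-2.886, -0.164, -1.12]
ft_force: [-3.2, 0.2, 6.4]
grip_width: 0.0153
gripper_force: 29.8
```

```bash
python3 s.py
```

```text
t 22.4667 q [-0.446  0.604  2.122  2.131  0.437 -1.038] p [ 0.5994 -0.1208  0.1142] F [-3.2  0.2  6.4] grip 0.015268130103238834 29.823459684848785
tilt 42.41 zaz 0.1143 x [0.7335 0.0838 0.6745] y [ 1.137e-01 -9.935e-01 -3.000e-04] z [ 0.6701  0.0769 -0.7383]
```

send_rows:
  motion:
    - [-1,[0,-0.05,0],0]
    - [-1,[0,-0.05,0],0]
    - [-1,[0,-0.05,0],0]
    - [-1,[0,-0.05,0],0]
    - [-1,[0,-0.05,0],0]

```text
time: 22.88
eef_pos: [0.5989, -0.1145, 0.1143]
tool_rot: [-2.888, -0.161, -1.12]
ft_force: [-0.9, -8.8, 4.0]
grip_width: 0.0152
gripper_force: 29.7
```

send_rows:
  motion:
    - [-1,[0,-0.05,0],0]
    - [-1,[0,-0.05,0],0]
    - [-1,[0,0,0],0]
    - [-1,[0,0,0],0]
    - [-1,[0,0,0],0]

```text
time: 23.3
eef_pos: [0.5986, -0.1113, 0.1142]
tool_rot: [-2.887, -0.162, -1.12]
ft_force: [0.6, -5.2, 4.2]
grip_width: 0.0152
gripper_force: 29.6
```

```bash
python3 s.py
python3 - <<'E'
from h import *
P=cam("scene");im=capture("scene");cv2.imwrite("pics/s8.png",im)
m=cv2.medianBlur((im.max(2)<46).astype(np.uint8)*255,3)
k,l,st,c=cv2.connectedComponentsWithStats(m,connectivity=4)
for i in range(1,k):
    if st[i,4]>300 and 280<c[i,0]<350 and 100<c[i,1]<300:
        ys,xs=np.where(l==i);d=np.array([ray("scene",(x,y),P)[1] for x,y in zip(xs,ys)]);el=-d[:,2]/np.hypot(d[:,0],d[:,1]);j=el.argmax();f=P[2]+d[j]*(.012-P[2][2])/d[j,2];h=d[j,:2]/np.hypot(*d[j,:2])
        print(st[i],"foot ctr",(f[:2]+.032*h).round(4))
E
```

```text
t 23.3 q [-0.427  0.601  2.131  2.172  0.433 -1.063] p [ 0.5986 -0.1113  0.1142] F [ 0.6 -5.2  4.2] grip 0.015188754953981637 29.576178789138794
tilt 42.42 zaz 0.1119 x [0.7336 0.0827 0.6745] y [ 1.119e-01 -9.937e-01  2.000e-04] z [ 0.6703  0.0753 -0.7383]
[ 283  119   59  120 2817] foot ctr [ 0.6765 -0.0534]
```

send_rows:
  motion:
    - [-0.2,[0,0,0],0]
    - [0.4,[0,0,0],0]
    - [0.4,[0,0,0],0]
    - [0.4,[0,0,-0.3],0]
    - [0.4,[0,0,-0.8],0]

```text
time: 23.77
eef_pos: [0.5759, -0.1125, 0.1366]
tool_rot: [-2.887, -0.165, -1.114]
ft_force: [-0.8, -0.6, 0.2]
grip_width: 0.0596
gripper_force: 0.0
```

send_rows:
  motion:
    - [0.4,[0,0,-0.9],0]
    - [0.4,[-0.5,0.3,-0.9],0]
    - [0.4,[-0.3,0.8,-0.9],0]
    - [0.4,[0,0.9,-0.9],0]
    - [0.4,[0,0.9,-0.9],0]

```text
time: 24.18
eef_pos: [0.4769, -0.2101, 0.2207]
tool_rot: [-2.887, -0.165, -1.113]
ft_force: [1.8, 0.1, 0.2]
grip_width: 0.0596
gripper_force: 0.0
```

send_rows:
  motion:
    - [0.4,[0,0.9,-0.3],0]
    - [0.4,[0,0.9,0],0]
    - [0.4,[0,0.9,0],0]
    - [0.4,[0,0.9,0],0]
    - [0.4,[0,0.4,0],0]

```text
time: 24.6
eef_pos: [0.4862, -0.3326, 0.2272]
tool_rot: [-2.889, -0.162, -1.118]
ft_force: [0.4, 0.2, -0.6]
grip_width: 0.0602
gripper_force: 0.0
```

```bash
python3 s.py
python3 - <<'E'
from h import *
C={n:capture(n) for n in("top","scene","wrist")}
for n in C: cv2.imwrite(f"pics/{n}9.png",C[n])
for n,box in(("top",(230,345,165,215)),("scene",(270,360,110,270))):
    im=C[n];P=cam(n)
    for th in(34,42,50):
        m=cv2.medianBlur((im.max(2)<th).astype(np.uint8)*255,3);k,l,st,c=cv2.connectedComponentsWithStats(m,connectivity=4)
        for i in range(1,k):
            if st[i,4]>150 and box[0]<c[i,0]<box[1] and box[2]<c[i,1]<box[3]:
                ys,xs=np.where(l==i);d=np.array([ray(n,(x,y),P)[1] for x,y in zip(xs,ys)]);a=np.arctan2(d[:,1],d[:,0])
                el=-d[:,2]/np.hypot(d[:,0],d[:,1]);j=el.argmax();f=P[2]+d[j]*(.012-P[2][2])/d[j,2];D=np.hypot(*(f-P[2])[:2])+.032;t=(a.min()+a.max())/2
                print(n,th,st[i],"az",a.min().round(3),a.max().round(3),"ctr",(P[2][:2]+D*np.array([np.cos(t),np.sin(t)])).round(4))
# colour-gap profile along the foot line in the top view
P=cam("top");g=C["top"].max(2)
psi=.0725;o=np.array([.6836,-.008]);ex=np.array([np.cos(psi),np.sin(psi)]);ey=np.array([-np.sin(psi),np.cos(psi)])
for xr in(-.036,-.030,-.02):
    L=[]
    for y in np.arange(.16,-.16,-.004):
        X=o+xr*ex+y*ey;u=proj("top",[[*X,.06]],P)[0];L.append(int(cv2.getRectSubPix(g,(1,1),(float(u[0]),float(u[1])))[0,0]))
    print(xr,L)
E
```

```text
t 24.6 q [-0.952  0.411  2.     1.17   0.693 -0.423] p [ 0.4862 -0.3326  0.2272] F [ 0.4  0.2 -0.6] grip 0.06016941928372898 0.0
tilt 42.32 zaz 0.1115 x [0.7347 0.083  0.6733] y [ 1.118e-01 -9.937e-01  5.000e-04] z [ 0.6692  0.0749 -0.7393]
top 34 [ 241  173   85   26 1341] az -0.241 0.393 ctr [0.683 0.032]
top 42 [ 241  172   85   27 1491] az -0.242 0.394 ctr [0.6804 0.0319]
top 50 [ 241  172   85   27 1582] az -0.244 0.397 ctr [0.6802 0.0322]
scene 34 [ 283  120   59  118 2637] az 0.936 1.278 ctr [ 0.6577 -0.0404]
scene 42 [ 283  119   59  120 2816] az 0.936 1.278 ctr [ 0.6566 -0.0427]
scene 50 [ 283  119   59  120 2977] az 0.936 1.278 ctr [ 0.6566 -0.0427]
-0.036 [93, 57, 37, 31, 37, 39, 43, 43, 33, 25, 20, 20, 36, 77, 101, 101, 84, 53, 29, 23, 23, 29, 30, 27, 26, 21, 20, 35, 62, 92, 99, 91, 70, 36, 25, 23, 23, 27, 32, 32, 24, 24, 22, 36, 72, 93, 98, 90, 69, 41, 25, 22, 20, 20, 23, 23, 24, 20, 41, 73, 90, 94, 103, 142, 129, 104, 96, 93, 97, 97, 97, 98, 150, 222, 233, 235, 235, 235, 236, 235]
-0.03 [64, 35, 54, 71, 87, 88, 89, 88, 76, 59, 37, 20, 22, 37, 83, 91, 53, 26, 42, 58, 67, 77, 77, 75, 68, 57, 42, 27, 26, 63, 96, 64, 30, 28, 45, 57, 72, 79, 85, 84, 69, 48, 33, 25, 39, 78, 89, 60, 27, 23, 27, 38, 49, 54, 68, 65, 61, 49, 32, 33, 63, 92, 95, 99, 97, 98, 97, 100, 104, 103, 103, 105, 152, 226, 236, 235, 236, 235, 235, 236]
-0.02 [29, 19, 19, 21, 20, 22, 20, 22, 24, 23, 20, 18, 22, 23, 35, 29, 22, 18, 19, 21, 25, 28, 31, 27, 25, 27, 22, 19, 20, 24, 32, 26, 18, 20, 20, 22, 26, 29, 28, 24, 21, 23, 17, 21, 25, 32, 40, 27, 22, 23, 20, 23, 28, 35, 37, 36, 31, 25, 24, 23, 25, 56, 83, 95, 106, 108, 102, 99, 100, 99, 109, 185, 232, 232, 233, 234, 233, 233, 233, 233]
```

Run:
```python
from h import *
P=cam("scene")
for n in("s4","s6","s7","s8","scene9"):
    im=cv2.imread(f"pics/{n}.png");m=cv2.medianBlur((im.max(2)<46).astype(np.uint8)*255,3);k,l=cv2.connectedComponents(m,connectivity=4)
    o=[]
    for v in(218,222,226,230,234,238):
        r=np.where(m[v,300:350])[0];o.append((r.min()+300,r.max()+300) if len(r) else None)
    ys,xs=np.where(m[200:275,315:348]>0)
    print(n,[tuple(map(int,a)) if a else None for a in o],"lowest dark row",int(ys.max())+200)
# plate: right bottle right side, profile in wrist9/top9 beyond the bottle
P=cam("top");g=cv2.imread("pics/top9.png")
psi=.0725;o=np.array([.6836,-.008]);ex=np.array([np.cos(psi),np.sin(psi)]);ey=np.array([-np.sin(psi),np.cos(psi)])
for xr in(-.025,-.03):
    L=[]
    for y in np.arange(-.06,-.13,-.003):
        X=o+xr*ex+y*ey;u=proj("top",[[*X,.104]],P)[0];L.append(int(g[int(round(u[1])),int(round(u[0]))].max()))
    print("top at z.104",xr,L)
P2=cam("scene");s=cv2.imread("pics/scene9.png")
for xr in(-.025,0,):
    L=[]
    for y in np.arange(-.06,-.14,-.003):
        X=o+xr*ex+y*ey;u=proj("scene",[[*X,.104]],P2)[0];L.append(int(s[int(round(u[1])),int(round(u[0]))].max()))
    print("scene",xr,L)
```

```text
s4 [(317, 342), (318, 342), (319, 341), (314, 340), (314, 338), (316, 336)] lowest dark row 243
s6 [(300, 342), (300, 342), (300, 341), (300, 340), (305, 338), (307, 336)] lowest dark row 243
s7 [(308, 342), (318, 342), (320, 341), (314, 340), (314, 338), (316, 336)] lowest dark row 243
s8 [(317, 341), (318, 340), (313, 334), (313, 324), (314, 321), (317, 319)] lowest dark row 238
scene9 [(311, 341), (317, 340), (313, 335), (313, 324), (314, 321), (317, 319)] lowest dark row 238
top at z.104 -0.025 [16, 22, 23, 15, 23, 18, 25, 47, 81, 91, 109, 113, 115, 111, 102, 98, 101, 99, 98, 109, 175, 203, 227, 234]
top at z.104 -0.03 [30, 28, 23, 24, 23, 24, 29, 59, 83, 90, 107, 112, 110, 107, 97, 100, 101, 99, 99, 121, 207, 232, 232, 232]
scene -0.025 [28, 21, 20, 22, 16, 16, 25, 21, 26, 25, 55, 102, 99, 97, 96, 88, 90, 90, 91, 89, 88, 88, 103, 120, 142, 81, 89]
scene 0 [25, 24, 22, 21, 23, 21, 20, 28, 24, 23, 45, 93, 97, 98, 99, 90, 87, 86, 82, 83, 82, 81, 78, 166, 194, 82, 91]
```

```bash
python3 -c "
from plant import r
print(r.finish_job())"
```

```text
the job is handed in; nothing more can be done
None
```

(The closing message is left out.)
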